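Clamp the pellet die under the bar clamp

ROBOT

A 6-joint arm with a two-finger parallel gripper is mounted at the origin on the work surface; the furniture and walls round the work are solid. World frame = base frame: x ahead of the robot, y to its left, z up, the work surface at z = 0. Lengths are in m, angles in rad, forces in N, time in s.
With the tool pointing down it reaches from about 0.375 to 0.925 m from the base axis. Payload 5.7 kg.
Tool frame: the origin (TCP) lies on the centre line of the jaws, within the pads' length; the fingertips stand 14 mm ahead of it and the grasp point (between the pads) lies 5 mm behind it; z points along the fingers, y is the line along which they close (so a half turn about z gives the same grasp; the last joint's range is limited). The gripper opens to 88 mm and grips with 3 to 60 N. Pads are 20 mm wide; open, the fingers measure 115 mm over their backs; the gripper's body (75 mm by 178 mm) begins 61 mm behind the grasp point.
Start: joints at [-1.269, 0.359, 1.51, -0, 1.272, -0.115], TCP at [0.243, -0.549, 0.237] pointing down, gripper open.
Joint ranges: [-2.97, 2.97], [-1.01, 2.36], [0.21, 2.38], [-0.96, 4.11], [0.2, 2.71], [-2.98, 2.98]. Speed limits (rad/s): [2.39, 2.39, 3.14, 3.14, 3.14, 3.14].

INTERFACE

Orientations are given as a unit quaternion [w, x, y, z].
In Python, from bench import robot gives the robot as it stands. The module is installed in compiled form; this text tells all that it offers.
- The arm moves only by the tool carry_out, never from a script. Its argument "commands" is a list that holds one entry, the list of rows, each a list of 6 numbers: the shift along the tool's x, y, z in cm, then the turn, a rotation vector about the tool's x, y, z in rad. In form: [[[tx, ty, tz, ax, ay, az], ...]]. A call has 1 to 5 rows; each row is the pose to reach, as a shift and turn from the pose commanded when the call began, along the tool's axes at that moment; what a row does not reach only later rows make up. A row lasts 1/8 s, in which the tool goes at most 62.5 mm and 10.7 degrees, less where a joint would pass 70% of its speed; a pose out of reach is approached as far as the arm can. A call with a gripper value outside its range is refused whole. "grip" is the closure, from 0 (fully open) to 1 (shut), set as the call begins (left out, the last holds). The fingers move at their own pace and stop on an object; "grip_force" is the grip in N (left out, the last holds). Time passes only in rows, so rows that repeat a pose let the fingers close. It gives the time, the measured TCP pose, the force and the opening at its end, in the units of the state.
- robot.get_obs(): the state, without advancing time (a new reading comes with each control period).
- robot.capture(name): name is "scene" or "top"; returns a dict with "color" (420x560x3 uint8, red, green, blue), "fx", "fy", "cx", "cy" (pixels), "rvec" (rotation vector, rad) and "tvec" (3), from world to camera coordinates, as OpenCV has them. Camera axes: x right, y down, z forward; pixel columns grow to the right and rows downward; lengths in m; the calibration is good to about 2 mm. A picture is of the moment at which its call begins. There is no depth.
- robot.close_job(): hands the job in, once; it reports no verdict.
The state is a dict: "time": time; "joints": joint angles; "joint_velocities": joint speeds; "joint_efforts": joint torques, N m; "ee_pos": TCP position; "tcp_rot": TCP orientation; "force": force on the tool from outside, world axes, zero at the start; "ft_torque": the same for the moment, N m; "gripper_width": opening from 0.0 (shut) to 1.0 (fully open).
Only numpy, scipy, OpenCV 4.12 (cv2) and the standard library are available. Lean on these libraries where they do the work, as an engineer would, in place of code of your own. Each camera call takes 0.05 s, during which the arm holds its last target. There are 200 camera calls.

TASK

Clamp the round steel pellet die where it stands: on the clamp it stands under (the equal one over the flat brass-screwed cell is a spare and not needed), push the yellow heel of the sliding jaw firmly straight down until the pad meets the die and the jaw tilts and binds on its bar. Then turn that clamp's red wing handle about a quarter turn clockwise, seen from above, to tighten it, and let go; the die must stay upright in its place.

Things in the scene. Friction and masses are not known exactly. Their poses are not given: they have to be found in the camera images.
- die: Steel pellet die: upright stepped cylinder 52 mm in diameter, 52 mm high, small brass nipple at its side, 0.6 kg, loose, standing on the blue base plate (12 mm thick) of the clamp to use, below its screw. Origin at its underside, 9 mm off the cylinder's axis towards the nipple (axis at +9 mm in its own y); z up.
- heel (a point): Top centre of the yellow 30 x 30 mm heel pad of the sliding jaw of the clamp over the die. x level, away from the screw; z up. The upright bar (12 x 22 mm, 175 mm high) is 36 mm along -x, the screw 126 mm. The jaw slides at about 5 N and stays put, 15 to 45 mm short of contact at the start; at contact the heel goes on some mm, the jaw tilts about 4 degrees and binds: push 12 to 20 N.
- spindle: Screw of that clamp, steel, with a pad 26 mm across 89 mm below the origin. Origin: centre of the red wing handle on top (wing 66 mm long, 13 thick, 18 high; grip across the 13 mm from above). Axes as the heel's; they do not turn with the handle. The jaw's arm is 45 mm below the origin. An equal spare clamp stands beside, a flat cell under it.
- handle (a joint): Turn of that wing handle, rad: at 0 the wing lies along the spindle's x axis; grows clockwise seen from above, to a stop at 1.9; starts at 0 to 0.25; takes 0.1 N m or a little more; drives the pad 1.5 mm per rad. The handle keeps its height while the pad bears on the die. Once the jaw is bound, 1.4 to 1.7 is tight.
There are look-alikes about, which are no part of the job. What is shaped like the die but green is not meant.

How it is judged:
On the way, in this order (a step that is already met when the one before it is completed fails the run):
1. the jaw is pushed down until its pad bears on the die and the jaw is tilted on its bar (contact force between spindle and die above 1 N and angle between spindle's own z axis and vertical above 0.02 rad), for 0.2 s.
2. the handle is screwed tight: the pad presses the die hard (value of joint handle above 1 rad and contact force between spindle and die above 10 N), for 0.2 s.
At the end, for the whole second after the job is handed in: The clamp's pad presses the die with more than 10 N, the handle is turned beyond 1.0 rad, the jaw is tilted more than 0.02 rad (bound on its bar); the die stands at rest, upright within 0.1 rad and within 15 mm of where it started (all of step 2 and angle between spindle's own z axis and vertical above 0.02 rad and angle between die's own z axis and vertical below 0.1 rad and distance of die from where it was at the start of the episode below 0.015 m and linear speed of die below 0.02 m/s); the robot touches nothing.
It also fails if it takes over 48 s, if anything falls off the work surface, if the arm or the gripper's body presses on something with over 40 N, if the wrist force passes 120 N, or if a joint passes its speed limit or range.

## Working session

There is one attempt and no reset: what is moved stays moved. The work goes in short steps, Python scripts to look and compute and a tool call to move; the robot and the scene stay as the last step left them, time stands still between calls to the robot, and variables do not carry over. Pictures are saved under pics/ and viewed, on a budget of 10 in all, crops included, one or two more only if the job needs it, and the job is handed in when it is done.

Besides the shell and the picture viewer there is one more tool, called as name([rows], argument=value, ...), one row to a line, values as JSON. carry_out: Moves the arm, as the interface text tells. Its arguments: {"type":"object","properties":{"commands":{"type":"array"},"grip":{"type":"number"},"grip_force":{"type":"number"}},"required":["commands"]}

```bash
mkdir -p pics
cat > h.py <<'E'
import numpy as np, cv2
from bench import robot
def cap(n,f=None):
    c=robot.capture(n)
    if f: cv2.imwrite('pics/'+f,c['color'][:,:,::-1])
    return c
def ray(c,u,v):
    R=cv2.Rodrigues(np.array(c['rvec'],float))[0];t=np.array(c['tvec'],float).ravel()
    d=R.T@np.array([(u-c['cx'])/c['fx'],(v-c['cy'])/c['fy'],1]);return -R.T@t,d
def onz(c,u,v,z):
    o,d=ray(c,u,v);return o+d*(z-o[2])/d[2]
def tri(c1,p1,c2,p2):
    o1,d1=ray(c1,*p1);o2,d2=ray(c2,*p2)
    s=np.linalg.lstsq(np.c_[d1,-d2],o2-o1,rcond=None)[0]
    a=o1+d1*s[0];b=o2+d2*s[1];return (a+b)/2,np.linalg.norm(a-b)
def proj(c,P):
    return cv2.projectPoints(np.array([P],float),np.array(c['rvec'],float),np.array(c['tvec'],float),np.array([[c['fx'],0,c['cx']],[0,c['fy'],c['cy']],[0,0,1]]),None)[0].ravel()
def blobs(c,lo,hi,amin=25):
    h=cv2.cvtColor(c['color'],cv2.COLOR_RGB2HSV);m=cv2.inRange(h,np.array(lo),np.array(hi))
    n,l,s,ce=cv2.connectedComponentsWithStats(m)
    for i in range(1,n):
        if s[i,4]>=amin:
            pts=np.argwhere(l==i)[:,::-1].astype(np.float32)
            print(ce[i].round(1),s[i],[np.round(x,1) for x in cv2.minAreaRect(pts)])
E
python3 - <<'E'
from h import *
for n in('scene','top'):
    c=cap(n,n+'0.png');print(n,ray(c,280,210),c['fx'])
    print('red');blobs(c,(0,120,70),(8,255,255));print('red2');blobs(c,(172,120,70),(180,255,255));print('yel');blobs(c,(20,120,90),(35,255,255))
print(robot.get_obs())
E
```

```text
scene (array([-0.04820251, -0.43866688,  0.55973041]), array([ 0.72959972,  0.47127078, -0.49581044])) 495.7673094296852
red
[197.5 194.1] [183 181  30  25 459] [array([199.1, 195.5]), array([18.6, 34.6]), np.float64(57.5)]
[278.1 221.7] [262 206  33  29 551] [array([280.2, 223. ]), array([20.8, 38.6]), np.float64(56.3)]
[123.7 228.5] [120 225   9   8  53] [array([123.8, 228.3]), array([7.1, 7.8]), np.float64(45.0)]
[120.9 238.5] [117 236   8   6  39] [array([120.5, 238.5]), array([5., 7.]), np.float64(90.0)]
[174.2 327.3] [151 312  49  31 783] [array([174.6, 327.5]), array([50.8, 17.1]), np.float64(23.7)]
[554.9 372.5] [549 344  11  58 295] [array([554.6, 372.5]), array([57.3,  9.5]), np.float64(88.0)]
[323.4 393.4] [319 390  10   8  64] [array([323.3, 393.5]), array([9.8, 6.3]), np.float64(11.3)]
red2
yel
[236.8 183.7] [231 180  13  10  75] [array([236.5, 184.7]), array([12.6,  7.8]), np.float64(11.3)]
[325. 210.] [318 205  16  12 109] [array([324.9, 209.2]), array([13.6, 10.5]), np.float64(38.7)]
[413.3 286.5] [406 282  15  10  90] [array([413.1, 286.3]), array([15.7,  5.8]), np.f
[... 840 characters left out ...]
joints': array([-1.26909625e+00,  3.59413810e-01,  1.51134271e+00, -4.76207931e-05,
        1.27247303e+00, -1.15111743e-01]), 'joint_velocities': array([-5.51838852e-04, -1.72116916e-03, -3.72679478e-03, -8.36686869e-05,
       -5.00739260e-04, -1.16390280e-03]), 'joint_efforts': array([ 3.33585613e-04, -5.16358459e+01, -2.71407938e+01,  6.76043518e-02,
        2.76679918e-02, -2.20389859e-05]), 'ee_pos': array([ 0.24269866, -0.54806214,  0.23589799]), 'tcp_rot': array([-8.12766916e-04,  9.78360196e-01,  2.06907360e-01, -9.88995227e-05]), 'force': array([-0.5313869 , -1.06191812, -0.27102735]), 'ft_torque': array([-0.01821453, -0.05777782, -0.04584872]), 'gripper_width': 0.9984193964210203}
```

View pics/scene0.png

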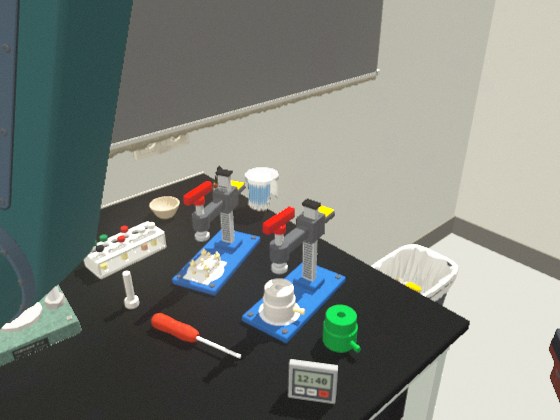

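View pics/top0.png

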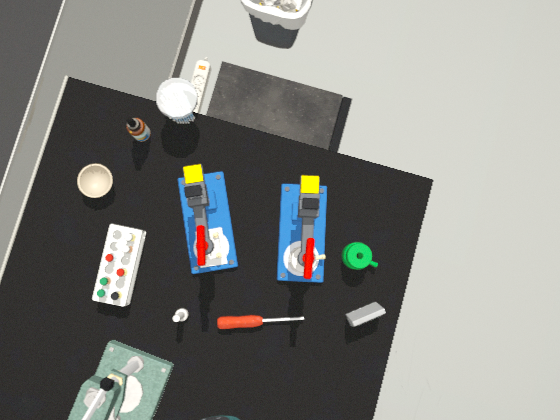

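The scene view shows the silver die under the right clamp: wing at (278,222), yellow heel at (325,210). In the top view the wing is at (308,257) and the heel at (310,184). The left clamp, with the flat cell, is the spare. Next I triangulate.

Run:
```python
from h import *
from scipy.spatial.transform import Rotation as Ro
s=cap('scene');t=cap('top')
H,e=tri(s,(325,209.5),t,(309.7,183.7));print('heel',H,e)
W,e=tri(s,(278.1,221.7),t,(308.3,257.5));print('wing',W,e)
print('xy dist',np.linalg.norm(H[:2]-W[:2]))
for z in(H[2],):
    print([onz(t,*p,z) for p in((309.7,183.7),(308.3,257.5))])
# wing ends in top rect, z wing top
r=np.deg2rad
for zz in(W[2],W[2]+.009):
  img=cv2.cvtColor(t['color'],cv2.COLOR_RGB2HSV);m=cv2.inRange(img,(0,120,70),(8,255,255));m[:, :290]=0;m[:230]=0;m[290:]=0
  p=np.argwhere(m>0)[:,::-1];P=np.array([onz(t,*q,zz)[:2] for q in p]);c=P.mean(0);u=np.linalg.svd(P-c,full_matrices=False)[2]
  print('wing c',c,'axis',u[0],'extent',np.ptp((P-c)@u.T,axis=0))
m=cv2.inRange(cv2.cvtColor(t['color'],cv2.COLOR_RGB2HSV),(100,120,70),(125,255,255));m[:,:265]=0
p=np.argwhere(m>0)[:,::-1].astype(np.float32);b=cv2.boxPoints(cv2.minAreaRect(p));print('base',b,[onz(t,*q,.012).round(4) for q in b])
cv2.imwrite('pics/crop.png',cv2.resize(np.hstack([s['color'][190:340,230:360],t['color'][160:310,250:380]])[:,:,::-1],None,fx=3,fy=3,interpolation=cv2.INTER_CUBIC))
```

```text
heel [ 0.60339589 -0.1047088   0.14415042] 0.006092631535549152
wing [ 0.4760811  -0.09697692  0.18270373] 0.0005916187352559091
xy dist 0.12754934979412183
[array([ 0.60173798, -0.10211069,  0.14415042]), array([ 0.47630666, -0.10058718,  0.14415042])]
wing c [ 0.47637389 -0.09724086] axis [-0.99635268  0.08533081] extent [0.06332591 0.01793857]
wing c [ 0.47636002 -0.09645426] axis [-0.99635268  0.08533081] extent [0.06263539 0.01774297]
base [[276.0717  280.35095]
 [280.317   182.70941]
 [327.1849  184.74713]
 [322.9396  282.38867]] [array([ 0.4318, -0.0501,  0.012 ]), array([ 0.6221, -0.056 ,  0.012 ]), array([ 0.6196, -0.1484,  0.012 ]), array([ 0.4289, -0.1408,  0.012 ])]
```

View pics/crop.png

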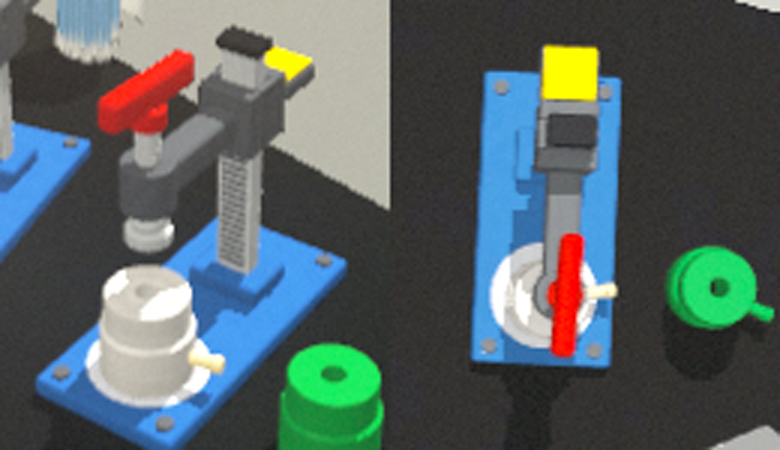

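Handle z is about 0.183, so the pad is about 30 mm above the die top, which fits the 15–45 mm given. The heel-to-screw distance of 126 mm also fits. Now I write a helper that turns a target pose into rows.

```bash
cat >> h.py <<'E'
from scipy.spatial.transform import Rotation as Ro
def yawtilt(yaw,tilt=0):  # tool x = -dir(yaw); tilt leans body towards +dir(yaw)
    u=np.array([np.cos(yaw),np.sin(yaw),0]);k=np.array([0,0,1.])
    z=-np.sin(tilt)*u-np.cos(tilt)*k;x=-(np.cos(tilt)*u-np.sin(tilt)*k)
    return Ro.from_matrix(np.c_[x,np.cross(z,x),z])
def plan(P,R,tip=False):
    o=robot.get_obs();q=o['tcp_rot'];R0=Ro.from_quat(q[[1,2,3,0]])
    P=np.array(P,float)
    if tip:P=P-.014*R.as_matrix()[:,2]
    s=R0.inv().apply(P-o['ee_pos'])*100;w=(R0.inv()*R).as_rotvec()
    n=max(np.linalg.norm(s)/6,np.linalg.norm(w)/.18)
    print('shift cm',s.round(2),'rotvec',w.round(3),'rows>=',round(n,1),'t',o['time'],'F',o['force'].round(1),'pos',o['ee_pos'].round(4),'j',o['joints'].round(2))
E
python3 - <<'E'
from h import *
s=cap('scene');t=cap('top')
print('cap',tri(s,(311.3,203),t,(311,203.7)))
print('heel corner',tri(s,(334,211.5),t,(318.8,175.8)))
plan([.602,-.103,.20],yawtilt(-.04,0),True)
E
```

```text
cap (array([ 0.56450068, -0.10218746,  0.17443521]), np.float64(0.0009903699623228803))
heel corner (array([ 0.61664992, -0.11838371,  0.1384683 ]), np.float64(0.00039224235889910445))
shift cm [ 50.87 -26.19   2.26] rotvec [-0.000e+00 -1.000e-03 -2.685e+00] rows>= 14.9 t 0.3 F [-0.3 -0.2 -0.4] pos [ 0.2428 -0.5484  0.2363] j [-1.27  0.36  1.51  0.    1.27 -0.12]
```

carry_out([
  [[3.4, -1.7, 0, 0, 0, -0.18], [6.8, -3.4, 0, 0, 0, -0.36], [10.2, -5.2, 0, 0, 0, -0.54], [13.6, -7.0, 0, 0, 0, -0.72], [17.0, -8.7, 0, 0, 0, -0.9]],
], grip=1, grip_force=20)

```text
time: 0.92
ee_pos: [0.3637, -0.3992, 0.2367]
tcp_rot: [-0.0, 0.789, 0.614, 0.0]
force: [-0.7, -0.6, -0.3]
gripper_width: 0.468
```

```bash
python3 -c "
from h import *
plan([.602,-.103,.21],yawtilt(-.04,0),True)"
```

```text
shift cm [34.56 15.82  1.27] rotvec [ 0.    -0.    -1.779] rows>= 9.9 t 0.925 F [-0.7 -0.6 -0.3] pos [ 0.3637 -0.3992  0.2367] j [-0.96  0.27  1.64  0.    1.23 -0.71]
```

carry_out([
  [[3.5, 1.6, 0.1, 0, 0, -0.18], [7.0, 3.2, 0.3, 0, 0, -0.36], [10.4, 4.8, 0.4, 0, 0, -0.54], [13.8, 6.4, 0.5, 0, 0, -0.72], [17.3, 7.9, 0.6, 0, 0, -0.9]],
])

```text
time: 1.55
ee_pos: [0.4838, -0.2517, 0.2307]
tcp_rot: [0.0, 0.443, 0.896, 0.0]
force: [0.1, 0.4, -0.3]
gripper_width: 0.007
```

```bash
python3 -c "
from h import *
plan([.602,-.103,.21],yawtilt(-.04,0),True)"
```

```text
shift cm [ 4.65 18.42  0.67] rotvec [ 0.     0.    -0.879] rows>= 4.9 t 1.55 F [ 0.1  0.4 -0.3] pos [ 0.4838 -0.2517  0.2307] j [-0.61  0.29  1.64  0.    1.22 -1.26]
```

carry_out([
  [[0.9, 3.7, 0.1, 0, 0, -0.18], [1.8, 7.4, 0.3, 0, 0, -0.36], [2.7, 11.1, 0.4, 0, 0, -0.54], [3.7, 14.7, 0.5, 0, 0, -0.71], [4.6, 18.4, 0.7, 0, 0, -0.88]],
])

```text
time: 2.17
ee_pos: [0.603, -0.1041, 0.2236]
tcp_rot: [0.0, 0.02, 1.0, 0.0]
force: [-0.0, -0.2, -0.2]
gripper_width: 0.005
```

```bash
python3 -c "
from h import *
plan([.602,-.1025,.155],yawtilt(-.04,.21),True)"
```

```text
shift cm [-0.19  0.15  5.5 ] rotvec [-0.     0.21   0.001] rows>= 1.2 t 2.175 F [-0.  -0.2 -0.2] pos [ 0.603  -0.1041  0.2236] j [-0.28  0.39  1.5   0.    1.25 -1.82]
```

carry_out([
  [[0, 0.1, 1.5, 0, 0.1, 0], [-0.1, 0.1, 3, 0, 0.2, 0], [-0.2, 0.2, 4.3, 0, 0.21, 0], [-0.2, 0.2, 5.5, 0, 0.21, 0], [-0.2, 0.2, 5.5, 0, 0.21, 0]],
])

```text
time: 2.8
ee_pos: [0.603, -0.1031, 0.1679]
tcp_rot: [-0.105, 0.022, 0.994, 0.003]
force: [-0.0, -0.5, 0.0]
gripper_width: 0.002
```

```bash
python3 -c "
from h import *
plan([.602,-.1025,.145],yawtilt(-.04,.21),True)
s=cap('scene');t=cap('top')
cv2.imwrite('pics/hov.png',cv2.resize(np.hstack([s['color'][150:320,220:380],t['color'][130:300,230:390]])[:,:,::-1],None,fx=2.4,fy=2.4))"
```

```text
shift cm [-0.38  0.05  0.86] rotvec [ 0.002 -0.001 -0.005] rows>= 0.2 t 2.8 F [-0.  -0.5  0. ] pos [ 0.603  -0.1031  0.1679] j [-0.26  0.55  1.39 -0.04  1.41 -1.77]
```

View pics/hov.png

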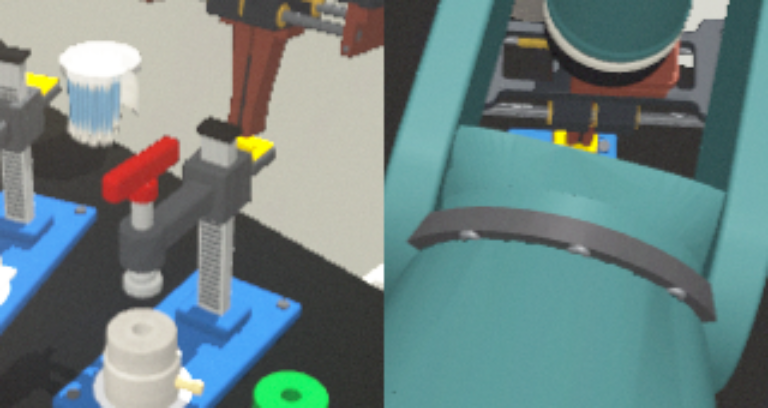

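carry_out([
  [[-0.2, 0, 0.8, 0, 0, 0], [-0.3, 0, 1.5, 0, 0, 0], [-0.5, 0, 2.2, 0, 0, 0], [-0.6, 0, 2.9, 0, 0, 0], [-0.7, 0, 3.5, 0, 0, 0]],
])

```text
time: 3.52
ee_pos: [0.6043, -0.1033, 0.1326]
tcp_rot: [-0.104, 0.022, 0.994, 0.002]
force: [2.6, -0.1, 3.0]
gripper_width: 0.004
```

```bash
python3 -c "
from h import *
plan([.602,-.1025,.145],yawtilt(-.04,.21),True)
s=cap('scene');blobs(s,(0,120,70),(8,255,255),400)
print('heel?');blobs(s,(20,120,90),(35,255,255),20)"
```

```text
shift cm [ 0.48  0.07 -2.57] rotvec [ 0.001  0.001 -0.005] rows>= 0.4 t 3.525 F [ 2.6 -0.1  3. ] pos [ 0.6043 -0.1033  0.1326] j [-0.26  0.59  1.42 -0.04  1.34 -1.77]
[338.5 142.3] [ 318  126   49   34 1087] [array([341.8, 142.7]), array([47.6, 32.4]), np.float64(1.5)]
[325.3 196.8] [316 179  27  46 448] [array([326.5, 202.4]), array([26.3, 44.1]), np.float64(6.6)]
[197.5 194.1] [183 181  30  25 457] [array([199.2, 195.4]), array([18.6, 34.4]), np.float64(57.5)]
[278.8 236.1] [263 221  32  29 515] [array([280.2, 237.7]), array([19.6, 38.3]), np.float64(55.3)]
[174.  327.3] [151 313  49  30 778] [array([174.6, 327.5]), array([50.8, 17.1]), np.float64(23.7)]
heel?
[332. 165.] [312 158  42  19 195] [array([332.1, 165. ]), array([42.6,  8.2]), np.float64(20.2)]
[236.9 183.7] [231 180  14  10  75] [array([236.8, 184.8]), array([13.3,  7.8]), np.float64(11.3)]
[327.3 225. ] [322 221  11  10  52] [array([327.4, 224.7]), array([ 5.3, 10.5]), np.float64(51.3)]
[413.3 286.6] [406 282  15  10  90] [array([413. , 286.5]), array([15.7,  6.3]), np.float64(26.6)]
```

carry_out([
  [[-0.1, 0, 0.3, 0, 0, 0], [-0.1, 0, 0.5, 0, 0, 0], [-0.2, 0, 0.7, 0, 0, 0], [-0.2, 0, 0.9, 0, 0, 0], [-0.2, 0, 1.0, 0, 0, 0]],
])

```text
time: 4.2
ee_pos: [0.6039, -0.1032, 0.1228]
tcp_rot: [-0.105, 0.022, 0.994, 0.002]
force: [0.4, 0.1, 4.5]
gripper_width: 0.002
```

carry_out([
  [[0, 0, 0.2, 0, 0, 0], [-0.1, 0, 0.4, 0, 0, 0], [-0.1, 0, 0.5, 0, 0, 0], [-0.1, 0, 0.6, 0, 0, 0]],
])

```text
time: 4.7
ee_pos: [0.6043, -0.1032, 0.1174]
tcp_rot: [-0.104, 0.022, 0.994, 0.002]
force: [0.5, 2.1, 10.7]
gripper_width: 0.006
```

carry_out([
  [[0, 0, 0.1, 0, 0, 0], [0, 0, 0.2, 0, 0, 0], [0, 0, 0.2, 0, 0, 0]],
])

```text
time: 5.08
ee_pos: [0.6043, -0.1033, 0.1162]
tcp_rot: [-0.103, 0.022, 0.994, 0.002]
force: [0.7, 0.7, 11.5]
gripper_width: 0.006
```

```bash
python3 -c "
from h import *
s=cap('scene','p1.png');blobs(s,(0,120,70),(8,255,255),400)
print(robot.get_obs()['force'])
cv2.imwrite('pics/p1.png',cv2.resize(s['color'][170:340,210:380][:,:,::-1],None,fx=3.4,fy=3.4,interpolation=cv2.INTER_CUBIC))"
```

```text
[337.7 152.1] [ 317  135   49   35 1033] [array([340.8, 152.4]), array([47.2, 32.8]), np.float64(2.5)]
[197.6 194.1] [183 181  30  25 458] [array([199.2, 195.4]), array([18.6, 34.4]), np.float64(57.5)]
[280.1 238.8] [264 225  32  27 502] [array([281.6, 240.5]), array([19.9, 36.9]), np.float64(59.0)]
[174.1 327.3] [151 313  49  30 777] [array([174.6, 327.5]), array([50.8, 17.1]), np.float64(23.7)]
[ 0.4888845   0.90150433 13.39510625]
```

View pics/p1.png

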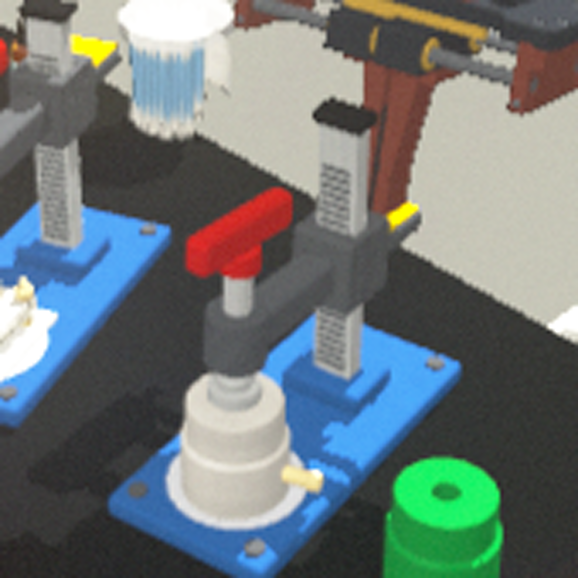

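The pad now sits on the die (crop, around (235,390)) and the jaw has started to tilt. I push a bit more to make sure it binds.

carry_out([
  [[0, 0, 0.2, 0, 0, 0], [-0.1, 0, 0.3, 0, 0, 0], [-0.1, 0, 0.3, 0, 0, 0]],
])

```text
time: 5.5
ee_pos: [0.6046, -0.1033, 0.1148]
tcp_rot: [-0.103, 0.022, 0.994, 0.002]
force: [-1.2, 1.9, 22.7]
gripper_width: 0.003
```

carry_out([
  [[0, 0, 0, 0, 0, 0], [0, 0, 0, 0, 0, 0], [0.3, 0, -1.3, 0, 0, 0], [1.0, 0, -4.5, 0, 0, 0], [2.2, 0, -10, 0, 0, 0]],
], grip=0.5)

```text
time: 6.12
ee_pos: [0.6007, -0.1026, 0.2125]
tcp_rot: [-0.108, 0.022, 0.994, 0.003]
force: [0.4, -0.5, -0.1]
gripper_width: 0.494
```

Run:
```python
from h import *
print(robot.get_obs()['ee_pos'],robot.get_obs()['gripper_width'])
s=cap('scene');t=cap('top')
blobs(s,(0,120,70),(8,255,255),400);blobs(t,(0,120,70),(8,255,255),100)
cv2.imwrite('pics/p2.png',cv2.resize(np.hstack([s['color'][170:340,210:380],t['color'][140:310,230:400]])[:,:,::-1],None,fx=2.3,fy=2.3,interpolation=cv2.INTER_CUBIC))
```

```text
[ 0.6006649  -0.10257709  0.21250716] 0.49363186202024
[339.7  91.9] [ 318   74   52   37 1272] [array([343. ,  92.8]), array([49.6, 33.4]), np.float64(5.7)]
[197.5 194.1] [183 181  30  25 459] [array([199.1, 195.5]), array([18.6, 34.6]), np.float64(57.5)]
[280.2 238.8] [265 225  31  27 505] [array([281.5, 240.5]), array([19.7, 37. ]), np.float64(59.5)]
[174.2 327.4] [151 313  49  30 783] [array([174.6, 327.5]), array([50.8, 17.1]), np.float64(23.7)]
[340.5 156.4] [312 141  47  22 345] [array([336.7, 156.7]), array([18.6, 49.4]), np.float64(74.2)]
[200.9 244.7] [196 225  12  41 341] [array([201.5, 245. ]), array([40., 11.]), np.float64(90.0)]
```

View pics/p2.png

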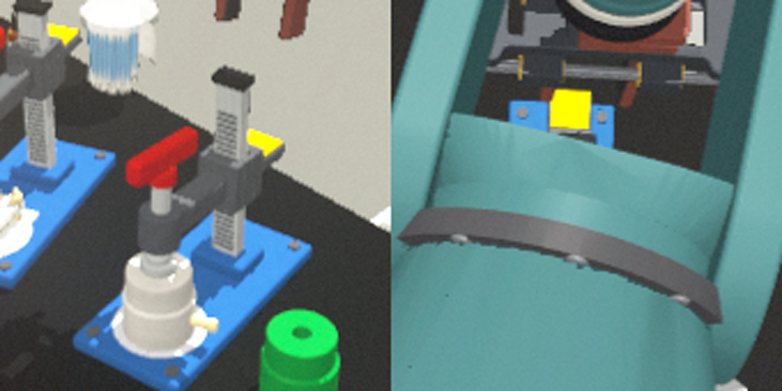

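The handle stayed at (280,239) in the scene view after release, so the jaw holds. Next I refine the handle position with the scene ray at the known y.

Run:
```python
from h import *
s=cap('scene')
o,d=ray(s,280.2,238.8)
for z in(.15,.153,.156): print(onz(s,280.2,238.8,z))
print('old check',onz(s,278.1,221.7,.183), o+d*(-.0973-o[1])/d[1])
plan([.4825,-.0975,.22],yawtilt(-.085,0))
```

```text
[ 0.48104659 -0.09701947  0.15      ]
[ 0.47717149 -0.09952098  0.153     ]
[ 0.47329638 -0.10202248  0.156     ]
old check [ 0.47546805 -0.09702492  0.183     ] [ 0.48061202 -0.0973      0.15033643]
shift cm [12.02  0.06  2.16] rotvec [-0.005 -0.205  0.04 ] rows>= 2.0 t 6.275 F [-0.4  0.5 -0.5] pos [ 0.6044 -0.1036  0.2167] j [-0.26  0.51  1.34 -0.04  1.5  -1.77]
```

carry_out([
  [[3.0, 0, 0.2, 0, -0.05, 0.01], [6.0, 0, 0.8, 0, -0.1, 0.02], [9.0, 0, 1.5, 0, -0.15, 0.03], [12.1, 0.1, 2.1, 0, -0.2, 0.04], [12.1, 0.1, 2.1, -0.005, -0.205, 0.04]],
])

```text
time: 6.9
ee_pos: [0.4755, -0.0953, 0.217]
tcp_rot: [-0.005, 0.043, 0.999, 0.001]
force: [-0.4, -0.3, 0.5]
gripper_width: 0.503
```

Run:
```python
from h import *
plan([.481,-.0973,.152],yawtilt(-.085,0))
s=cap('scene');t=cap('top')
cv2.imwrite('pics/p3.png',cv2.resize(np.hstack([s['color'][130:300,190:360],t['color'][190:360,230:400]])[:,:,::-1],None,fx=2.3,fy=2.3,interpolation=cv2.INTER_CUBIC))
```

```text
shift cm [-0.63 -0.16  6.49] rotvec [ 0.002 -0.01  -0.001] rows>= 1.1 t 6.9 F [-0.4 -0.3  0.5] pos [ 0.4755 -0.0953  0.217 ] j [-0.34  0.22  1.77 -0.    1.16 -1.83]
```

View pics/p3.png

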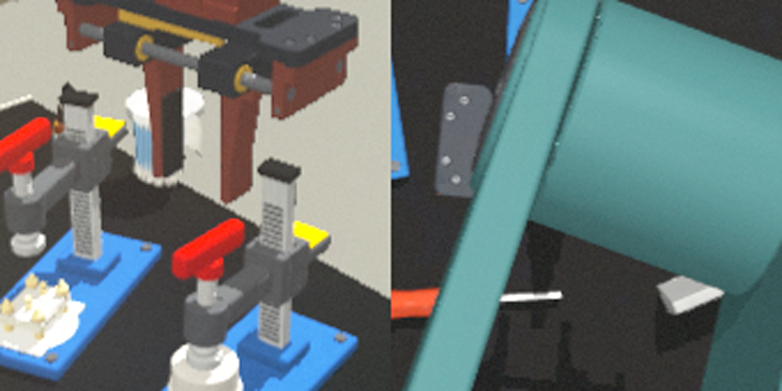

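carry_out([
  [[-0.5, -0.1, 2, 0, -0.01, 0], [-0.6, -0.1, 4, 0, -0.01, 0], [-0.6, -0.2, 5.3, 0, -0.01, 0], [-0.6, -0.2, 6.4, 0, -0.01, 0], [-0.6, -0.2, 6.4, 0, -0.01, 0]],
])

```text
time: 7.62
ee_pos: [0.4855, -0.0989, 0.1538]
tcp_rot: [0.002, 0.042, 0.999, 0.001]
force: [0.4, 0.9, 0.2]
gripper_width: 0.497
```

Run:
```python
from h import *
plan([.481,-.0973,.152],yawtilt(-.085,0))
s=cap('scene')
cv2.imwrite('pics/p4.png',cv2.resize(s['color'][170:340,190:360][:,:,::-1],None,fx=3,fy=3,interpolation=cv2.INTER_CUBIC))
```

```text
shift cm [0.46 0.13 0.18] rotvec [0.001 0.003 0.   ] rows>= 0.1 t 7.625 F [0.4 0.9 0.2] pos [ 0.4855 -0.0989  0.1538] j [-0.34  0.31  1.83  0.    1.   -1.83]
```

View pics/p4.png

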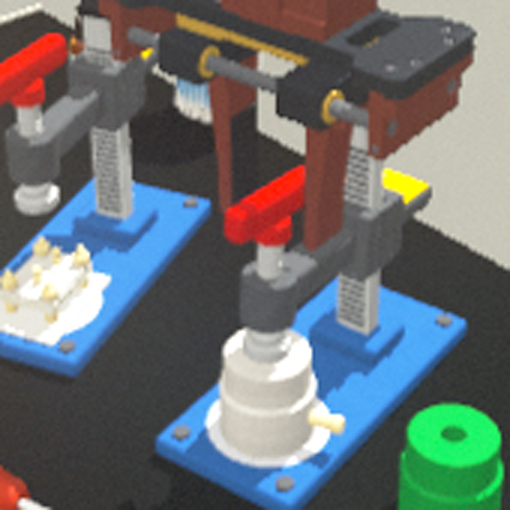

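Run:
```python
from h import *
s=cap('scene')
R=Ro.from_quat(robot.get_obs()['tcp_rot'][[1,2,3,0]]).as_matrix();p=robot.get_obs()['ee_pos']
for dx in(-.01,.01):
  for y in(.022,.0355,-.022,-.0355):
    q=proj(s,p+R@[dx,y,.014]);print(dx,y,(q-[190,170])*3)
```

```text
-0.01 0.022 [257.66471772 195.46175317]
-0.01 0.0355 [237.4690416  187.01497479]
-0.01 -0.022 [326.21796521 224.13393457]
-0.01 -0.0355 [348.13238236 233.29957101]
0.01 0.022 [233.59385062 212.37007725]
0.01 0.0355 [213.26838869 203.61228793]
0.01 -0.022 [302.63854063 242.11989798]
0.01 -0.0355 [324.72665578 251.63717536]
```

carry_out([
  [[0.4, 0.1, 0.1, 0, 0, 0], [0.4, 0.1, 0.1, 0, 0, 0], [0.4, 0.1, 0.1, 0, 0, 0], [0.4, 0.1, 0.1, 0, 0, 0], [0.4, 0.1, 0.1, 0, 0, 0]],
], grip=1, grip_force=30)

```text
time: 8.35
ee_pos: [0.4819, -0.0979, 0.1539]
tcp_rot: [0.003, 0.042, 0.999, 0.0]
force: [-1.9, -0.5, 4.7]
gripper_width: 0.212
```

carry_out([
  [[0, 0, 0, 0, 0, 0], [0, 0, 0, 0, 0, 0]],
])

```text
time: 8.6
ee_pos: [0.4819, -0.0979, 0.1538]
tcp_rot: [0.003, 0.043, 0.999, 0.0]
force: [-2.1, -0.9, 5.7]
gripper_width: 0.208
```

The opening stopped at 18 mm, where the wing should give 13 mm. The tips are probably on the hub under the wing, so I open, rise 6 mm and re-grip.

carry_out([
  [[0, 0, 0, 0, 0, 0], [0, 0, 0, 0, 0, 0], [0, 0, -0.3, 0, 0, 0], [0, 0, -0.6, 0, 0, 0], [0, 0, -0.6, 0, 0, 0]],
], grip=0.6)

```text
time: 9.22
ee_pos: [0.4821, -0.0978, 0.16]
tcp_rot: [0.003, 0.042, 0.999, 0.0]
force: [0.4, -0.0, -0.8]
gripper_width: 0.4
```

carry_out([
  [[0, 0, 0, 0, 0, 0], [0, 0, 0, 0, 0, 0], [0, 0, 0, 0, 0, 0], [0, 0, 0, 0, 0, 0], [0, 0, 0, 0, 0, 0]],
], grip=1)

```text
time: 9.85
ee_pos: [0.4818, -0.0978, 0.1596]
tcp_rot: [0.002, 0.042, 0.999, 0.0]
force: [-0.1, 0.3, 0.6]
gripper_width: 0.149
```

Run:
```python
from h import *
plan([.481,-.0973,.152],yawtilt(-.085,0))
s=cap('scene');blobs(s,(0,120,70),(8,255,255),200)
cv2.imwrite('pics/p5.png',cv2.resize(s['color'][170:340,190:360][:,:,::-1],None,fx=3,fy=3,interpolation=cv2.INTER_CUBIC))
```

```text
shift cm [0.09 0.04 0.76] rotvec [0.001 0.005 0.   ] rows>= 0.1 t 9.85 F [-0.1  0.3  0.6] pos [ 0.4818 -0.0978  0.1596] j [-0.34  0.29  1.84  0.    1.01 -1.83]
[286.1 159. ] [ 258  134   59   46 1422] [array([289.8, 158.7]), array([41.9, 59.6]), np.float64(80.0)]
[197.5 194.1] [183 181  30  25 458] [array([199.1, 195.5]), array([18.6, 34.6]), np.float64(57.5)]
[321.1 205.7] [311 193  29  27 275] [array([321.8, 202.3]), array([19.7, 32.3]), np.float64(53.6)]
[279.5 226.6] [264 196  33  56 889] [array([280.6, 224. ]), array([31.5, 54.9]), np.float64(2.5)]
[174.2 327.4] [151 313  49  30 781] [array([174.6, 327.5]), array([50.8, 17.1]), np.float64(23.7)]
```

View pics/p5.png

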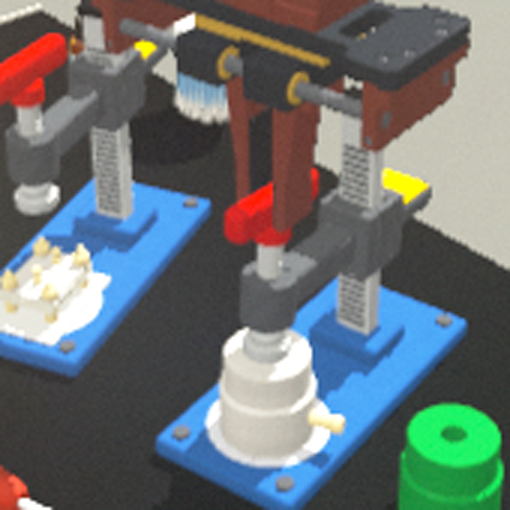

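Opening is 13.1 mm, so the wing is gripped. I turn clockwise (tool +z), along the slightly tilted spindle axis.

carry_out([
  [[0, 0, 0, 0.01, 0, 0.15], [0, 0, 0, 0.02, 0, 0.3], [0, 0, 0, 0.03, 0, 0.45], [0, 0, 0, 0.04, 0, 0.6], [0, 0, 0, 0.05, 0, 0.75]],
])

```text
time: 10.52
ee_pos: [0.4821, -0.0981, 0.1596]
tcp_rot: [0.002, 0.408, 0.913, -0.024]
force: [1.1, -1.1, -0.6]
gripper_width: 0.145
```

carry_out([
  [[0, 0, 0, 0.01, 0, 0.15], [0, 0, 0, 0.02, 0, 0.3], [0, 0, 0, 0.03, 0, 0.45], [0, 0, 0, 0.04, 0, 0.6], [0, 0, 0, 0.05, 0, 0.73]],
])

```text
time: 11.15
ee_pos: [0.4824, -0.0982, 0.1596]
tcp_rot: [0.0, 0.706, 0.707, -0.044]
force: [2.1, -0.2, -1.3]
gripper_width: 0.145
```

Run:
```python
from h import *
o=robot.get_obs();R=Ro.from_quat(o['tcp_rot'][[1,2,3,0]]).as_matrix();x=-R[:,0]
print(o['force'],o['ft_torque'],'handle~',-np.arctan2(x[1],x[0])-.04,o['gripper_width'])
```

```text
[ 2.14567002 -0.24063684 -1.2880976 ] [-0.43256599 -0.0943329   0.14364168] handle~ 1.5283460342052986 0.14487741358345305
```

carry_out([
  [[0, 0, 0, 0, 0, 0], [0, 0, 0, 0, 0, 0], [0, 0, 0, 0, 0, 0]],
])

```text
time: 11.52
ee_pos: [0.4823, -0.0981, 0.1596]
tcp_rot: [0.0, 0.704, 0.708, -0.043]
force: [3.1, -3.0, -4.2]
gripper_width: 0.148
```

carry_out([
  [[0, 0, 0, 0, 0, 0], [0, 0, 0, 0, 0, 0], [0, 0, 0, 0, 0, 0], [0, 0, -1.5, 0, 0, 0], [0, 0, -4, 0, 0, 0]],
], grip=0.5)

```text
time: 12.15
ee_pos: [0.4837, -0.095, 0.2001]
tcp_rot: [-0.001, 0.705, 0.708, -0.044]
force: [1.0, 0.5, 0.5]
gripper_width: 0.497
```

carry_out([
  [[0, 0, -3, 0, 0, 0], [0, 0, -6, 0, 0, 0], [0, 0, -8, 0, 0, 0], [0, 0, -8, 0, 0, 0]],
])

```text
time: 12.65
ee_pos: [0.4905, -0.0906, 0.2815]
tcp_rot: [0.001, 0.705, 0.708, -0.042]
force: [0.7, 0.4, -1.5]
gripper_width: 0.498
```

Run:
```python
from h import *
o=robot.get_obs();print(o['force'],o['ee_pos'],o['time'])
s=cap('scene');blobs(s,(0,120,70),(8,255,255),200)
h=cv2.cvtColor(s['color'],cv2.COLOR_RGB2HSV)
cv2.imwrite('pics/p6.png',cv2.resize(s['color'][170:340,190:360][:,:,::-1],None,fx=3,fy=3,interpolation=cv2.INTER_CUBIC))
```

```text
[ 0.66142343  0.43988306 -1.50950527] [ 0.49052144 -0.09060084  0.28149728] 12.65
[270.5  60.1] [ 240   40   64   43 1929] [array([271.2,  61.2]), array([63.1, 41.6]), np.float64(1.0)]
[319.7  85.2] [302  76  28  24 233] [array([317.3,  89.2]), array([21.8, 28. ]), np.float64(78.7)]
[249.9 115.6] [ 218   96   58   60 1333] [array([246.2, 125.5]), array([57.7, 58. ]), np.float64(1.3)]
[197.6 194.1] [183 181  30  25 457] [array([199.2, 195.4]), array([18.6, 34.4]), np.float64(57.7)]
[280.9 238.6] [261 226  41  26 618] [array([279.8, 240.8]), array([41.7, 20.6]), np.float64(18.4)]
[174.1 327.3] [151 313  49  30 781] [array([174.4, 327.4]), array([51.2, 17.1]), np.float64(23.7)]
```

View pics/p6.png

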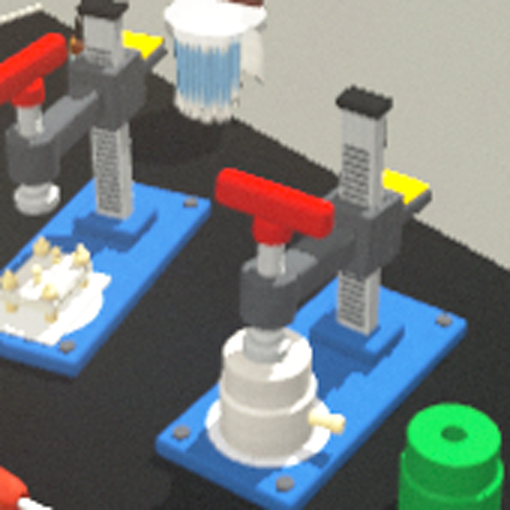

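The wing now lies about 90° from where it began (crop, (220,185) to (330,215)). The die has not moved, the pad is on it, and the gripper is clear. I hand in.

Run:
```python
from h import *
s=cap('scene');a=onz(s,263.5,231,.153);b=onz(s,300,243,.153);d=b-a;print('wing angle',np.arctan2(d[1],d[0]),np.linalg.norm(d))
print(robot.close_job())
```

```text
wing angle -1.5456539516876109 0.06441068363806372
the job is handed in; nothing more can be done
None
```

I clamped the die and handed the job in after about 13 s of robot time. All my checks suggest it worked, but no verdict was reported.

- **Jaw:** I pushed the yellow heel straight down until the pad met the die. The push force then rose from 11 N to 23 N as the jaw tilted and bound, a little over the 12–20 N you gave. The jaw stayed in place when I let go. I judged the tilt from the force and the pictures and did not measure the angle.
- **Handle:** My first grip stopped at an 18 mm opening, probably on the hub under the wing. I opened, rose 6 mm and gripped the wing itself at 13 mm. I turned it clockwise to about 1.5 rad and let go.
- **Last checks:**
  - The final picture puts the wing at about −1.55 rad in the world frame, which makes the handle about 1.5 rad. The gripper's orientation gave about 1.53.
  - The die stands upright where it did before the turn, by eye. The pad is on it and the gripper hangs well clear.
  - I had no direct reading of the pad's force on the die.
- **Pictures:** I viewed nine.

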